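# Set out the filler-head kit on the tray

## Task

Strip the white die plate from the filler head, lifting it straight up its two pins without cocking it, and lay it flat on the tray midway between the two standing barrels, in line with them; then put the ring nut on top of it, down around its spigot and flat on the plate. Stand each nozzle upright on top of the barrel whose flange it matches in size, flange on flange and centred. Set every part down rather than dropping it, and leave the barrels, the spanner and the jar where they are.

Things in the scene. Friction and masses are not known exactly. Their poses are not given: they have to be found in the camera images.
- die_plate: Die plate, loose, 0.35 kg: white plastic plate 90 x 110 x 12 mm (x, y, z), a round steel spigot (upright stub, diameter 28, 28 mm tall) on its middle to grip it by. Origin: centre of the underside, z up; plate top at 12, spigot top at 40 mm. 12 mm through holes at y = -42 and +42 mm. It starts on the head, whose pins come up through the holes to 13 mm above the plate's top.
- ring_nut: Ring nut, loose, 0.2 kg: plain steel ring with six dark spanner slots, outside diameter 56, bore 40, 22 mm high. Origin: centre of its underside, z up its axis. It starts lying flat on the grey board. Goes over the spigot with 6 mm to spare all round.
- dough_nozzle: Dough nozzle, loose, 0.28 kg: the larger, shorter steel nozzle, 60 mm tall. From below: flange of diameter 64, 6 mm thick; cone from diameter 50 to 34 up to 22 mm height; round tube of diameter 34 up to the top, to grip it by. Origin: centre of the flat underside, z up its axis. It starts upright on the grey board.
- filling_nozzle: Filling nozzle, loose, 0.16 kg: the slimmer, taller steel nozzle, 75 mm tall. From below: flange of diameter 50.5, 6 mm thick; cone from diameter 36 to 20 up to 22 mm height; round tube of diameter 20 up to the top, to grip it by. Origin: centre of the flat underside, z up its axis. It starts upright on the grey board.
- dough_barrel: Dough barrel, 0.75 kg, loose but to stay put: the thicker steel pipe, upright on the tray, 70 mm tall, diameter 51, with a flange of diameter 64 and 6 mm thickness at each end; its flange matches the dough nozzle. Origin: centre of its underside, z up. The barrels stand 240 mm apart (centres) in a row along the tray's y axis, either one on the left.
- filling_barrel: Filling barrel, 0.55 kg, loose but to stay put: the thinner steel pipe, upright on the tray, 70 mm tall, diameter 38, with a flange of diameter 50.5 and 6 mm thickness at each end; its flange matches the filling nozzle. Origin: centre of its underside, z up.
- tray: Bakery tray, fixed: shallow aluminium tray, 300 mm along x, 400 mm along y, rim 23 mm high, lined with white paper. Origin: centre of its underside on the bench, z up; the floor on which things stand is 4 mm above the origin. It is on the left or right half of the bench, the grey board on the other.
- head: Filler head, fixed: steel block 100 x 120 x 55 mm (x, y, z) on a grey board 15 mm thick (340 x 300 mm). Origin: centre of its underside, on the board's top, z up. Two upright pins of diameter 10 at y = -42 and +42 mm rise 25 mm from its top, so the plate is clear once lifted 25 mm. On its +x face two flanged pipe stubs reach to x = 80 mm and 66 mm high.
- spanner: Hook spanner, loose, to be left alone: flat dark steel tool about 200 mm long, 6 mm thick, lying along the far side of the tray. Origin: underside, near the middle of its length; x runs along it to the hook.
- jar: Jar of grease, loose, to be left alone: closed jar, diameter 50, 65 mm high, white cap, standing on the grey board beside the head. Origin: centre of its underside.
Things that resemble listed ones, but are neither listed nor needed, are in the scene too. Of the things like the die_plate, leave any that is blue or pink; of the rest the larger one is meant.

How it is judged:
At the end, for the whole second after the job is handed in: Plate flat on the tray floor, in line with the barrels and midway between them (each within 15 mm). Nut flat on the plate round its spigot. Each nozzle upright on its own barrel, flange on flange, centred within 10 mm. Barrels upright within 15 mm of their start. All at rest (horizontal distance between die_plate and dough_barrel below 0.136 m and horizontal distance between die_plate and filling_barrel below 0.136 m and (x of die_plate in the frame of dough_barrel between -0.015 and 0.015 m or x of die_plate in the frame of filling_barrel between -0.015 and 0.015 m) and z of die_plate in the frame of tray below 0.009 m and angle between each of die_plate, dough_nozzle, dough_barrel, filling_nozzle, filling_barrel's own z axis and vertical below 0.08 rad and horizontal distance between ring_nut and die_plate below 0.01 m and z of ring_nut in the frame of die_plate between 0.008 and 0.017 m and angle between ring_nut's own z axis and vertical below 0.1 rad and horizontal distance between dough_nozzle and dough_barrel below 0.01 m and z of dough_nozzle in the frame of dough_barrel between 0.066 and 0.075 m and distance of each of dough_barrel, filling_barrel from where it was at the start of the episode below 0.015 m and horizontal distance between filling_nozzle and filling_barrel below 0.01 m and z of filling_nozzle in the frame of filling_barrel between 0.066 and 0.075 m and linear speed of each of die_plate, ring_nut, dough_nozzle, filling_nozzle, dough_barrel, filling_barrel below 0.03 m/s and angular speed of each of die_plate, ring_nut, dough_nozzle, filling_nozzle below 0.3 rad/s); the robot touches nothing.
It fails at once if the die plate is cocked on its pins (tilted more than 7 degrees while still on them) (angle between die_plate's own z axis and vertical above 0.12 rad and horizontal distance between die_plate and head below 0.03 m and z of die_plate in the frame of head below 0.078 m).
It fails at once if a part is dropped (falls freely faster than 0.6 m/s, about 20 mm) ((linear speed of die_plate above 0.6 m/s and contact force between the fingers and die_plate below 0.05 N) or (linear speed of ring_nut above 0.6 m/s and contact force between the fingers and ring_nut below 0.05 N) or (linear speed of dough_nozzle above 0.6 m/s and contact force between the fingers and dough_nozzle below 0.05 N) or (linear speed of filling_nozzle above 0.6 m/s and contact force between the fingers and filling_nozzle below 0.05 N)).
It fails at once if a barrel is knocked over (angle between any of dough_barrel, filling_barrel's own z axis and vertical above 0.35 rad).
It fails at once if the spanner or the jar is pushed out of its place (more than 25 mm) (distance of any of spanner, jar from where it was at the start of the episode above 0.025 m).
It also fails if it takes over 136 s, if anything falls off the work surface, if the arm or the gripper's body presses on something with over 40 N, if the wrist force passes 120 N, or if a joint passes its speed limit or range.

## Robot

A 6-joint arm with a two-finger parallel gripper is mounted at the origin on the work surface. World frame = base frame: x ahead of the robot, y to its left, z up, the work surface at z = 0. Lengths are in m, angles in rad, forces in N, time in s.
With the tool pointing down it reaches from about 0.35 to 0.775 m from the base axis. Payload 7.3 kg.
Tool frame: the origin (TCP) lies at the centre of the arm's flange, where the gripper is bolted on; the fingertips stand 178 mm ahead of it and the grasp point (between the pads) lies 159 mm ahead of it; z points along the fingers, y is the line along which they close (so a half turn about z gives the same grasp; the last joint's range is limited). The gripper opens to 92 mm and grips with 3 to 60 N. Pads are 19 mm wide; open, the fingers measure 130 mm over their backs; the gripper's body (75 mm by 190 mm) begins 47 mm behind the grasp point.
Start: joints at [-1.275, 0.342, 1.524, -0, 1.275, -0.146], TCP at [0.224, -0.475, 0.405] pointing down, gripper open.
Joint ranges: [-2.53, 2.53], [-0.77, 2.02], [0.04, 2.7], [-1, 4.14], [0.28, 2.66], [-3.11, 3.11]. Speed limits (rad/s): [2.57, 2.57, 3.14, 3.14, 3.14, 3.14].

## Interface

Orientations are given as [roll, pitch, yaw] about the fixed x, y, z axes, in that order (R = Rz(yaw) Ry(pitch) Rx(roll)).
In Python, from cell import robot gives the robot as it stands.
- The arm moves only by the shell command python3 -m pendant [OPENING] [FORCE], which reads ROWS from standard input. ROWS is a JSON list of rows, 1 to 8 of them, each written [[dx, dy, dz], [rx, ry, rz]]: dx, dy, dz in m, then a rotation vector rx, ry, rz in rad; each row shifts and turns the commanded pose from where the row before left it, along the tool's axes as they then stand; what a row does not reach is not made up. A row lasts 1/12 s, in which the tool goes at most 0.0417 m and 0.125 rad, less where a joint would pass 70% of its speed; a pose out of reach is approached as far as the arm can. OPENING is the finger opening in m, set as the command begins (- or left out keeps the last). The fingers move at their own pace and stop on an object; FORCE is the grip in N (left out, the last holds). Time passes only in rows, so rows that do not move let the fingers close. It prints the time, the measured TCP pose, the force, the opening and the grip force at its end. Input that does not fit is refused with a message, and nothing moves.
- robot.observe(): the state, without advancing time (a new reading comes with each control period).
- robot.read_camera(name): name is "scene" or "top" or "wrist"; returns a dict with "image" (400x640x3 uint8, red, green, blue), "fx", "fy", "cx", "cy" (pixels), "k1" (the pictures are not rectified: a ray, as slopes to the right and down, at radius r is drawn at 1 + k1 r^2 times it, then the intrinsics apply), "pose" (4x4, takes a point from camera to world coordinates). Camera axes: x right, y down, z forward; pixel columns grow to the right and rows downward; lengths in m; the calibration is good to about 2 mm. A picture is of the moment at which its call begins. There is no depth.
- robot.hand_in(): hands the job in; it is judged then, once.
The state is a dict: "time": time; "qpos": joint angles; "qvel": joint speeds; "joint_efforts": joint torques, N m; "tool_pos": TCP position; "tool_rot": TCP orientation; "contact_force": force on the tool from outside, world axes, zero at the start; "torque": the same for the moment, N m; "opening": finger opening in m; "grip_force": force on a finger pad.
Only numpy, scipy, OpenCV 4.12 (cv2) and the standard library are available. Lean on these libraries where they do the work, as an engineer would, in place of code of your own. Each camera call takes 0.05 s, during which the arm holds its last target. There are 200 camera calls.

## Working session

There is one attempt and no reset: what is moved stays moved. The work goes in short steps, Python scripts to look and compute and a shell command to move; the robot and the scene stay as the last step left them, time stands still between calls to the robot, and variables do not carry over. Pictures are saved under pics/ and viewed, at most 14 in all, crops included, and the job is handed in when it is done.

```bash
mkdir -p pics; ls
cat > h.py <<'E'
import numpy as np, cv2
from cell import robot
def cam(n,save=None):
    c=robot.read_camera(n); c['K']=np.array([[c['fx'],0,c['cx']],[0,c['fy'],c['cy']],[0,0,1.]])
    c['pose']=np.array(c['pose'])
    if save: cv2.imwrite('pics/'+save,c['image'][:,:,::-1])
    return c
def ray(c,u,v):
    x,y=(u-c['cx'])/c['fx'],(v-c['cy'])/c['fy']; X,Y=x,y
    for _ in range(20):
        s=1+c['k1']*(X*X+Y*Y); X,Y=x/s,y/s
    return c['pose'][:3,3],c['pose'][:3,:3]@np.array([X,Y,1.])
def plane(c,u,v,z):
    o,d=ray(c,u,v); return o+d*(z-o[2])/d[2]
def proj(c,p):
    q=c['pose'][:3,:3].T@(np.array(p)-c['pose'][:3,3]); x,y=q[:2]/q[2]; s=1+c['k1']*(x*x+y*y)
    return c['fx']*x*s+c['cx'],c['fy']*y*s+c['cy']
E
python3 - <<'E'
from h import *
for n in('top','scene'):
    c=cam(n,n+'0.png'); print(n,c['fx'],c['k1'],c['pose'].round(3).tolist())
s=robot.observe();print(s['time'],s['tool_pos'],s['tool_rot'])
E
```

```text
pics
top 470.80158215868784 0.04278119885125121 [[-0.02, -0.981, 0.195, 0.199], [-1.0, 0.019, -0.011, 0.017], [0.007, -0.195, -0.981, 1.596], [0.0, 0.0, 0.0, 1.0]]
scene 374.6855754716547 -0.011000137215949082 [[-0.704, 0.535, -0.467, 1.005], [0.71, 0.544, -0.446, 0.47], [0.015, -0.646, -0.763, 0.915], [0.0, 0.0, 0.0, 1.0]]
0.1 [ 0.22446291 -0.47446182  0.40410982] [-3.14022055e+00 -1.71802752e-04  4.41825248e-01]
```

View pics/top0.png

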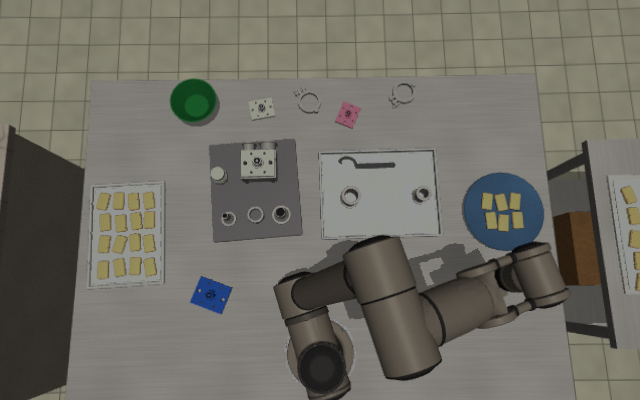

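View pics/scene0.png

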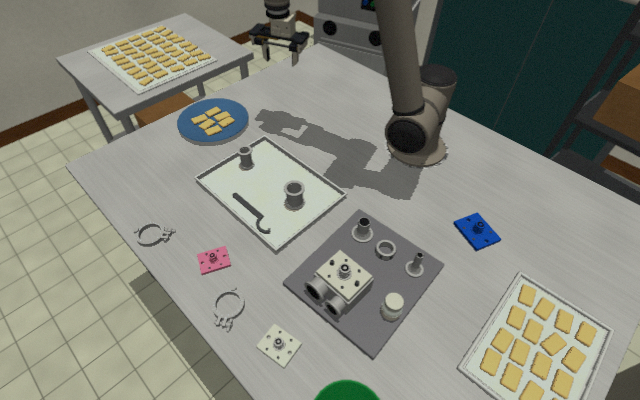

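The top view shows the head with its plate at about (258,162), with nozzles and nut at (227,217) filling, (256,214) nut and (281,213) dough. The barrels are at (350,197) dough and (422,194) filling. I'll zoom in for measuring.

Run:
```python
import cv2
a=cv2.imread('pics/top0.png')[135:250,200:450]; cv2.imwrite('pics/t1.png',cv2.resize(a,None,fx=3.2,fy=3.2,interpolation=cv2.INTER_CUBIC))
a=cv2.imread('pics/scene0.png')[130:360,180:460]; cv2.imwrite('pics/s1.png',cv2.resize(a,None,fx=2.6,fy=2.6,interpolation=cv2.INTER_CUBIC))
```

```text
(no output)
```

View pics/t1.png

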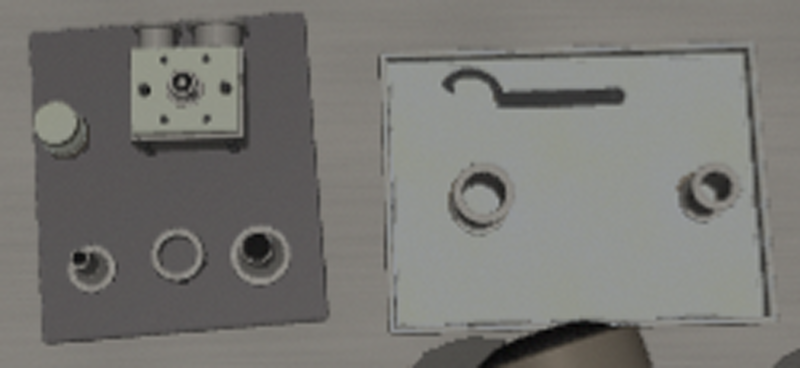

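View pics/s1.png

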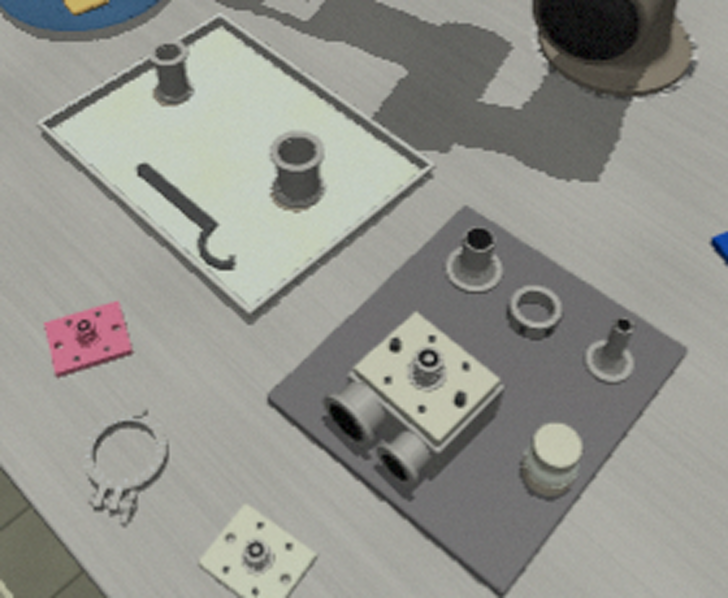

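Run:
```python
from h import *
t=cam('top');s=cam('scene')
T=lambda u,v:(200+(u+.5)/3.2-.5,135+(v+.5)/3.2-.5)
S=lambda u,v:(180+(u+.5)/2.6-.5,130+(v+.5)/2.6-.5)
L=dict(spigot=(.110,(183,81),(429,358)),dough=(.075,(257,246),(480,239)),doughflange=(.021,(261,255),(474,267)),fill=(.090,(80,258),(624,325)),fillflange=(.021,(92,268),(610,358)),nut=(.037,(179,254),(537,303)),Db=(.074,(483,193),(299,154)),Fb=(.074,(714,187),(170,54)),jar=(.08,(58,125),(558,446)),
 plateholeL=(.095,(145,89),(461,398)),plateholeR=(.095,(226,87),(396,344)),
 trayTL=(.023,(381,56),(253,318)),trayTR=(.023,(751,47),(41,123)),trayBL=(.023,(390,331),(432,166)),trayBR=(.023,(775,318),(220,15)),
 spanL=(.01,(446,86),(233,262)),spanR=(.01,(624,96),(140,166)))
for k,(z,a,b) in L.items():
    print(k,plane(t,*T(*a),z).round(4)[:2],plane(s,*S(*b),z).round(4)[:2])
```

```text
spigot [0.6158 0.196 ] [0.6171 0.1942]
dough [0.4497 0.124 ] [0.4518 0.1225]
doughflange [0.4489 0.1236] [0.4513 0.121 ]
fill [0.4385 0.3011] [0.4416 0.2992]
fillflange [0.4386 0.3013] [0.4389 0.2981]
nut [0.4491 0.2081] [0.4492 0.2059]
Db [ 0.5008 -0.109 ] [ 0.5064 -0.1061]
Fb [ 0.5025 -0.3473] [ 0.5065 -0.3466]
jar [0.5794 0.328 ] [0.5869 0.3298]
plateholeL [0.6122 0.2367] [0.6203 0.2388]
plateholeR [0.6128 0.1536] [0.6211 0.1561]
trayTL [ 0.6644 -0.0078] [ 0.6732 -0.0018]
trayTR [ 0.6668 -0.4093] [ 0.6722 -0.4076]
trayBL [ 0.3656 -0.0109] [ 0.3737 -0.0128]
trayBR [ 0.3717 -0.4141] [ 0.3758 -0.4114]
spanL [ 0.633  -0.0781] [ 0.635  -0.0812]
spanR [ 0.6181 -0.2713] [ 0.6218 -0.2726]
```

Both views agree to within a few mm. The barrels measure 239 mm apart, and the plate's pins lie along y. I'll turn the tool to yaw π/2 (fingers closing along x) and move over the head.

```bash
echo '[[[0,0,0],[0,0,-0.113]],[[0,0,0],[0,0,-0.113]],[[0,0,0],[0,0,-0.113]],[[0,0,0],[0,0,-0.113]],[[0,0,0],[0,0,-0.113]]]' | python3 -m pendant 0.06 20; echo '[[[0,0,0],[0,0,-0.113]],[[0,0,0],[0,0,-0.113]],[[0,0,0],[0,0,-0.113]],[[0,0,0],[0,0,-0.113]],[[0,0,0],[0,0,-0.113]],[[0,0,0],[0,0,0]]]' | python3 -m pendant
R='' ; echo '[[[0.033,0.018,0],[0,0,0]],[[0.033,0.018,0],[0,0,0]],[[0.033,0.018,0],[0,0,0]],[[0.033,0.018,0],[0,0,0]],[[0.033,0.018,0],[0,0,0]],[[0.033,0.018,0],[0,0,0]],[[0.033,0.018,0],[0,0,0]]]' | python3 -m pendant
```

```text
time: 0.62
tool_pos: [0.2245, -0.4745, 0.4045]
tool_rot: [-3.141, -0.0, 1.012]
contact_force: [-0.2, 0.0, 0.7]
opening: 0.0635
grip_force: 0.0
time: 1.12
tool_pos: [0.2245, -0.4746, 0.4045]
tool_rot: [-3.141, -0.0, 1.576]
contact_force: [0.7, 0.3, 1.2]
opening: 0.06
grip_force: 0.0
time: 1.7
tool_pos: [0.3506, -0.2418, 0.4048]
tool_rot: [3.141, 0.0, 1.567]
contact_force: [0.2, -0.9, 0.4]
opening: 0.06
grip_force: 0.0
```

```bash
echo '[[[0.033,0.019,0],[0,0,0]],[[0.033,0.019,0],[0,0,0]],[[0.033,0.019,0],[0,0,0]],[[0.033,0.019,0],[0,0,0]],[[0.033,0.019,0],[0,0,0]],[[0.033,0.019,0],[0,0,0]],[[0.033,0.019,0],[0,0,0]]]' | python3 -m pendant >/dev/null; echo '[[[0.033,0.019,0],[0,0,0]],[[0.033,0.019,0],[0,0,0]],[[0.033,0.019,0],[0,0,0]],[[0.033,0.019,0],[0,0,0]],[[0.033,0.019,0],[0,0,0]],[[0.038,0.019,0],[0,0,0]],[[0,0,0],[0,0,0]]]' | python3 -m pendant
python3 - <<'E'
from h import *
c=cam('wrist','w1.png');print(c['fx'],c['k1'],c['pose'].round(3).tolist())
for p in[(.616,.195,.11),(.45,.123,.075),(.449,.207,.037),(.44,.30,.09)]:print(proj(c,p))
E
```

```text
time: 2.87
tool_pos: [0.598, 0.1958, 0.4031]
tool_rot: [3.142, -0.002, 1.573]
contact_force: [-1.1, -0.7, -0.6]
opening: 0.0596
grip_force: 0.0
282.8812260959101 -0.0424513207057029 [[1.0, 0.001, 0.001, 0.597], [0.001, -0.952, -0.308, 0.281], [0.001, 0.308, -0.952, 0.383], [0.0, 0.0, 0.0, 1.0]]
(np.float64(339.8903211118758), np.float64(199.22514169450733))
(np.float64(200.4905016484335), np.float64(246.90022188721764))
(np.float64(203.18975093785883), np.float64(172.59660244311408))
(np.float64(161.95740654824084), np.float64(91.34801720147499))
```

View pics/w1.png

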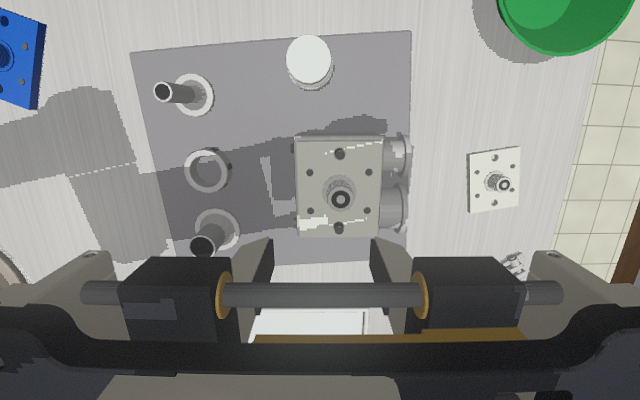

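The wrist view shows the spigot at (340,199), the filling tube at (162,92), the nut at (207,170) and the dough tube at (203,246). All are within a few pixels of the predictions, so I'll grasp the spigot.

```bash
echo '[[[0,0.009,0.02],[0,0,0]],[[-0.001,0.009,0.02],[0,0,0]],[[0,0,0.025],[0,0,0]],[[0,0,0.025],[0,0,0]],[[0,0,0.02],[0,0,0]],[[0,0,0.015],[0,0,0]],[[0,0,0.01],[0,0,0]],[[0,0,0.003],[0,0,0]]]' | python3 -m pendant && echo '[[[0,0,0],[0,0,0]],[[0,0,0],[0,0,0]],[[0,0,0],[0,0,0]],[[0,0,0],[0,0,0]],[[0,0,0],[0,0,0]],[[0,0,0],[0,0,0]],[[0,0,0],[0,0,0]],[[0,0,0],[0,0,0]]]' | python3 -m pendant 0.02 30
```

```text
time: 3.58
tool_pos: [0.6139, 0.1881, 0.265]
tool_rot: [-3.138, 0.001, 1.569]
contact_force: [-0.5, 0.5, -0.2]
opening: 0.06
grip_force: 0.0
time: 4.25
tool_pos: [0.6153, 0.1891, 0.2677]
tool_rot: [3.138, -0.0, 1.572]
contact_force: [5.0, 0.6, 2.5]
opening: 0.0273
grip_force: 30.0
```

Run:
```python
from h import *
c=cam('wrist','w2.png');print(c['pose'].round(4)[:3,3]);s=robot.observe();print(s['tool_pos'],s['tool_rot'],s['contact_force'],s['torque'],s['qpos'])
```

```text
[0.6145 0.2737 0.2478]
[0.61530928 0.18905669 0.26775023] [ 3.13759706e+00 -4.16782723e-04  1.57164258e+00] [ 4.99527496 -0.06880937  1.48506445] [-2.52707845e-05 -9.79270027e-01 -5.78017726e-02] [ 1.79195088e-01  6.79683714e-01  1.34670183e+00 -3.33247827e-04
  1.11120098e+00  1.78496891e-01]
```

View pics/w2.png

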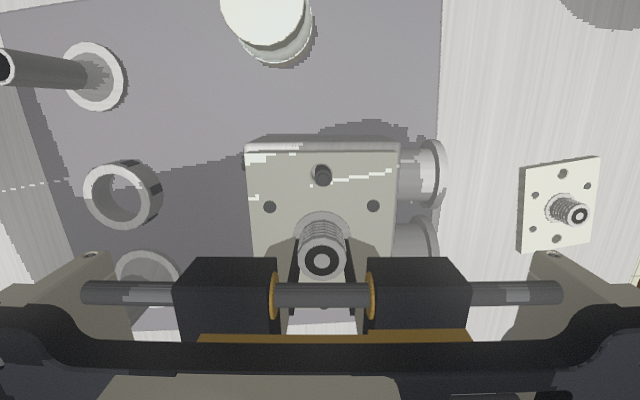

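Run:
```python
from h import *
c=cam('wrist');print(plane(c,322,261,.110),plane(c,323,175,.095),proj(c,(.6153,.189,.11)))
c=cam('top','top2.png')
```

```text
[0.61545227 0.19464579 0.11      ] [0.61605275 0.23958854 0.095     ] (np.float64(321.7157446955873), np.float64(269.941021323139))
```

The spigot is 5.5 mm off the pad centre in y, so I'll open, recentre and regrip.

```bash
echo '[[[0,0,0],[0,0,0]],[[0,0,0],[0,0,0]],[[0,0,0],[0,0,0]],[[0.002,0,0],[0,0,0]],[[0.0035,0,0.001],[0,0,0]],[[0,0,0],[0,0,0]],[[0,0,0],[0,0,0]],[[0,0,0],[0,0,0]]]' | python3 -m pendant 0.05 && echo '[[[0,0,0],[0,0,0]],[[0,0,0],[0,0,0]],[[0,0,0],[0,0,0]],[[0,0,0],[0,0,0]],[[0,0,0],[0,0,0]],[[0,0,0],[0,0,0]],[[0,0,0],[0,0,0]],[[0,0,0],[0,0,0]]]' | python3 -m pendant 0.02 35
```

```text
time: 5.07
tool_pos: [0.6144, 0.1947, 0.2656]
tool_rot: [-3.141, 0.0, 1.572]
contact_force: [0.1, -0.1, -0.4]
opening: 0.05
grip_force: 0.0
time: 5.73
tool_pos: [0.6153, 0.1945, 0.2661]
tool_rot: [3.138, -0.0, 1.572]
contact_force: [6.3, 0.1, -0.8]
opening: 0.0272
grip_force: 35.0
```

```bash
echo '[[[0,0,-0.002],[0,0,0]],[[0,0,-0.004],[0,0,0]],[[0,0,-0.006],[0,0,0]],[[0,0,-0.008],[0,0,0]],[[0,0,-0.008],[0,0,0]],[[0,0,-0.008],[0,0,0]],[[0,0,-0.008],[0,0,0]],[[0,0,-0.008],[0,0,0]]]' | python3 -m pendant && echo '[[[0,0,-0.008],[0,0,0]],[[0,0,-0.012],[0,0,0]],[[0,0,-0.015],[0,0,0]],[[0,0,-0.015],[0,0,0]],[[0,0,-0.015],[0,0,0]],[[0,0,-0.015],[0,0,0]],[[0,0,-0.01],[0,0,0]],[[0,0,0],[0,0,0]]]' | python3 -m pendant
python3 - <<'E'
from h import *
cam('wrist','w3.png')
E
```

```text
time: 6.4
tool_pos: [0.6141, 0.1946, 0.3181]
tool_rot: [-3.14, 0.0, 1.572]
contact_force: [-0.2, -0.3, -3.0]
opening: 0.027
grip_force: 35.0
time: 7.07
tool_pos: [0.6145, 0.1946, 0.4107]
tool_rot: [3.137, -0.001, 1.572]
contact_force: [0.7, -0.5, -2.0]
opening: 0.0272
grip_force: 35.0
```

View pics/w3.png

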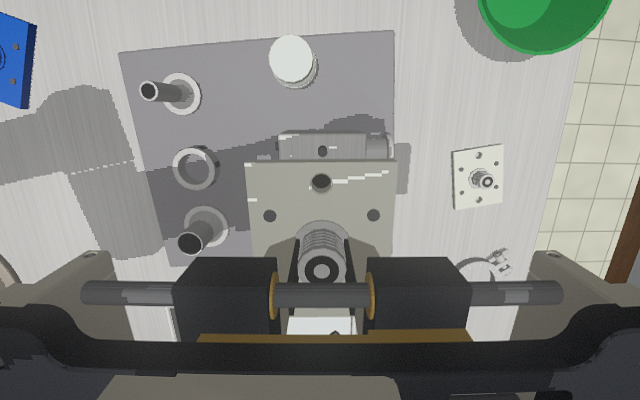

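The plate came up level and held, with its hole at (321,181). I'll carry it over the tray.

```bash
echo '[[[-0.02,-0.006,0],[0,0,0]],[[-0.03,-0.008,0],[0,0,0]],[[-0.03,-0.008,0],[0,0,0]],[[-0.03,-0.008,0],[0,0,0]],[[-0.03,-0.008,0],[0,0,0]],[[-0.03,-0.008,0],[0,0,0]],[[-0.03,-0.008,0],[0,0,0]],[[-0.03,-0.008,0],[0,0,0]]]' | python3 -m pendant >/dev/null && echo '[[[-0.03,-0.008,0],[0,0,0]],[[-0.03,-0.008,0],[0,0,0]],[[-0.03,-0.008,0],[0,0,0]],[[-0.03,-0.008,0],[0,0,0]],[[-0.03,-0.008,0],[0,0,0]],[[-0.03,-0.008,0],[0,0,0]],[[-0.012,0,0],[0,0,0]],[[0,0,0],[0,0,0]]]' | python3 -m pendant
python3 - <<'E'
from h import *
c=cam('wrist','w4.png')
for p in[(.504,-.1075,.074),(.504,-.1075,.004)]:print(proj(c,p))
E
```

```text
time: 8.45
tool_pos: [0.5043, -0.2301, 0.4066]
tool_rot: [-3.14, -0.0, 1.568]
contact_force: [-0.6, 0.8, -2.5]
opening: 0.0272
grip_force: 35.0
(np.float64(321.95454160556324), np.float64(71.3464971467713))
(np.float64(321.9035486165808), np.float64(78.6313605203182))
```

View pics/w4.png

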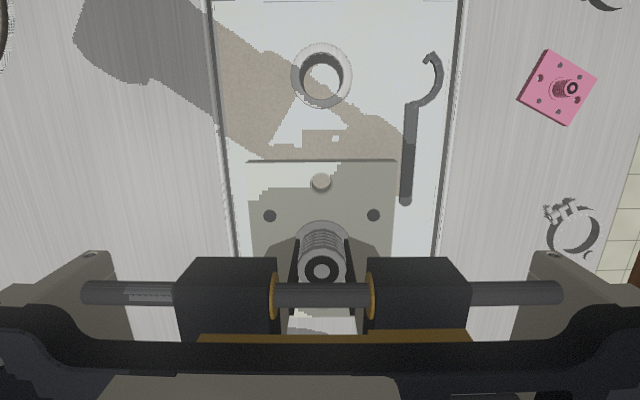

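The dough barrel's top is at (322,75), about 4 mm from the prediction in y. The current tool position (y = -0.230) is therefore the midpoint, so I'll lower the plate.

```bash
echo '[[[0,0,0.02],[0,0,0]],[[0,0,0.025],[0,0,0]],[[0,0,0.03],[0,0,0]],[[0,0,0.03],[0,0,0]],[[0,0,0.03],[0,0,0]],[[0,0,0.025],[0,0,0]],[[0,0,0.015],[0,0,0]],[[0,0,0.01],[0,0,0]]]' | python3 -m pendant && echo '[[[0,0,0.007],[0,0,0]],[[0,0,0.003],[0,0,0]],[[0,0,0.001],[0,0,0]],[[0,0,0],[0,0,0]]]' | python3 -m pendant
```

```text
time: 9.17
tool_pos: [0.5047, -0.2256, 0.2203]
tool_rot: [-3.138, -0.003, 1.573]
contact_force: [-0.9, -0.7, -2.8]
opening: 0.0272
grip_force: 35.0
time: 9.5
tool_pos: [0.5052, -0.2275, 0.2124]
tool_rot: [3.14, 0.001, 1.572]
contact_force: [-0.2, -0.7, -2.8]
opening: 0.0272
grip_force: 35.0
```

```bash
echo '[[[0,0,0.003],[0,0,0]],[[0,0,0.003],[0,0,0]],[[0,0,0.002],[0,0,0]],[[0,0,0],[0,0,0]],[[0,0,0],[0,0,0]]]' | python3 -m pendant && echo '[[[0,0,0.001],[0,0,0]],[[0,0,0.001],[0,0,0]],[[0,0,0],[0,0,0]],[[0,0,0],[0,0,0]]]' | python3 -m pendant
```

```text
time: 9.92
tool_pos: [0.5048, -0.2276, 0.2037]
tool_rot: [-3.141, -0.0, 1.572]
contact_force: [0.0, 0.4, -2.7]
opening: 0.0272
grip_force: 35.0
time: 10.25
tool_pos: [0.5049, -0.2275, 0.2017]
tool_rot: [-3.141, -0.0, 1.572]
contact_force: [-0.4, 0.3, -3.1]
opening: 0.0272
grip_force: 35.0
```

```bash
echo '[[[0,0,0.001],[0,0,0]],[[0,0,0],[0,0,0]],[[0,0,0],[0,0,0]]]' | python3 -m pendant && echo '[[[0,0,0.001],[0,0,0]],[[0,0,0],[0,0,0]],[[0,0,0],[0,0,0]]]' | python3 -m pendant
```

```text
time: 10.5
tool_pos: [0.5049, -0.2275, 0.2007]
tool_rot: [-3.142, 0.0, 1.572]
contact_force: [-0.4, -0.1, -2.5]
opening: 0.0272
grip_force: 35.0
time: 10.75
tool_pos: [0.505, -0.2276, 0.1998]
tool_rot: [3.141, 0.0, 1.572]
contact_force: [0.6, 0.2, -1.0]
opening: 0.0274
grip_force: 35.0
```

```bash
echo '[[[0,0,0.0007],[0,0,0]],[[0,0,0],[0,0,0]],[[0,0,0],[0,0,0]]]' | python3 -m pendant && echo '[[[0,0,0],[0,0,0]],[[0,0,0],[0,0,0]],[[0,0,0],[0,0,0]],[[0,0,0],[0,0,0]],[[0,0,0],[0,0,0]],[[0,0,0],[0,0,0]]]' | python3 -m pendant 0.06 && echo '[[[0,0,-0.01],[0,0,0]],[[0,0,-0.02],[0,0,0]],[[0,0,-0.03],[0,0,0]],[[0,0,-0.04],[0,0,0]],[[0,0,-0.04],[0,0,0]],[[0,0,-0.04],[0,0,0]],[[0,0,-0.02],[0,0,0]],[[0,0,0],[0,0,0]]]' | python3 -m pendant
python3 - <<'E'
from h import *
c=cam('wrist','w5.png')
E
```

```text
time: 11.0
tool_pos: [0.505, -0.2276, 0.1997]
tool_rot: [3.141, 0.0, 1.572]
contact_force: [-1.1, 1.2, 5.7]
opening: 0.0268
grip_force: 35.0
time: 11.5
tool_pos: [0.5049, -0.2276, 0.1989]
tool_rot: [-3.142, 0.0, 1.572]
contact_force: [-0.0, 0.1, -0.2]
opening: 0.0586
grip_force: 0.0
time: 12.17
tool_pos: [0.5053, -0.2277, 0.4056]
tool_rot: [3.132, 0.006, 1.572]
contact_force: [0.3, -0.8, 0.5]
opening: 0.0599
grip_force: 0.0
```

View pics/w5.png

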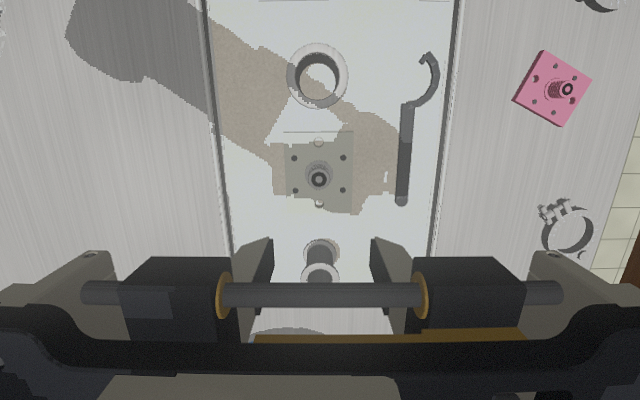

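Both barrels and the plate show in one picture: dough barrel top at (318,75), spigot top at (318,180), filling barrel top at (319,271).

Run:
```python
from h import *
c=cam('wrist')
for n,u,v,z in[('Db',318,75.5,.074),('sp',318.5,180,.044),('Fb',319,271,.074),('holeA',318.5,142,.016),('holeB',318.5,203,.016)]:print(n,plane(c,u,v,z).round(4)[:2])
# finer: fit ellipse to bright rings
g=cv2.cvtColor(c['image'],cv2.COLOR_RGB2GRAY)
for x0,x1,y0,y1 in[(280,355,35,115),(295,345,235,285)]:
    cc=cv2.HoughCircles(cv2.resize(g[y0:y1,x0:x1],None,fx=4,fy=4,interpolation=cv2.INTER_CUBIC),cv2.HOUGH_GRADIENT,1,20,param1=100,param2=25,minRadius=60,maxRadius=140)
    print(None if cc is None else [(x0+a/4,y0+b/4,r/4) for a,b,r in cc[0][:3]])
```

```text
Db [ 0.5025 -0.1105]
sp [ 0.5026 -0.2262]
Fb [ 0.5031 -0.3356]
holeA [ 0.5026 -0.1832]
holeB [ 0.5024 -0.2653]
[(np.float32(318.625), np.float32(77.375), np.float32(22.7)), (np.float32(318.125), np.float32(82.625), np.float32(19.1)), (np.float32(312.875), np.float32(82.375), np.float32(24.275))]
None
```

```bash
echo '[[[0.024,-0.005,0],[0,0,0]],[[0.034,-0.005,0],[0,0,0]],[[0.034,-0.005,0],[0,0,0]],[[0.034,-0.005,0],[0,0,0]],[[0.034,-0.005,0],[0,0,0]],[[0.034,-0.005,0],[0,0,0]],[[0.034,-0.005,0],[0,0,0]],[[0.034,-0.005,0],[0,0,0]]]' | python3 -m pendant 0.085 >/dev/null && echo '[[[0.034,-0.005,0],[0,0,0]],[[0.034,-0.005,0],[0,0,0]],[[0.034,-0.004,0],[0,0,0]],[[0.014,0,0],[0,0,0]],[[0,0,0],[0,0,0]],[[0,0,0],[0,0,0]]]' | python3 -m pendant
python3 - <<'E'
from h import *
c=cam('wrist','w6.png')
E
```

```text
time: 13.43
tool_pos: [0.4501, 0.1508, 0.3976]
tool_rot: [-3.139, 0.001, 1.574]
contact_force: [1.0, -0.7, 0.8]
opening: 0.085
grip_force: 0.0
```

View pics/w6.png

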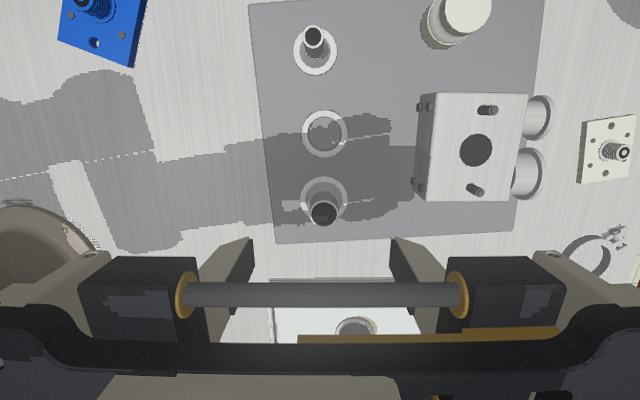

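Nut ring centre at (325,132), dough tube top at (323,213), filling tube top at (313,37).

Run:
```python
from h import *
c=cam('wrist')
for n,u,v,z in[('nut',325,132.5,.037),('dough',323,213,.075),('doughF',324,201,.021),('fill',313,37,.09),('fillF',314.5,51,.021)]:print(n,plane(c,u,v,z).round(4)[:2])
print(robot.observe()['tool_pos'])
```

```text
nut [0.4529 0.2092]
dough [0.4507 0.1224]
doughF [0.4522 0.1193]
fill [0.441  0.2986]
fillF [0.4406 0.2993]
[0.45047349 0.14966383 0.39812358]
```

```bash
echo '[[[0.02,0.0005,0],[0,0,0]],[[0.028,0,0.01],[0,0,0]],[[0.01,0,0.03],[0,0,0]],[[0,0,0.035],[0,0,0]],[[0,0,0.035],[0,0,0]],[[0,0,0.035],[0,0,0]],[[0,0,0.025],[0,0,0]],[[0,0,0.015],[0,0,0]]]' | python3 -m pendant && echo '[[[0,0,0.008],[0,0,0]],[[0,0,0.005],[0,0,0]],[[0,0,0],[0,0,0]],[[0,0,0],[0,0,0]]]' | python3 -m pendant
```

```text
time: 14.2
tool_pos: [0.4503, 0.2067, 0.2108]
tool_rot: [-3.137, 0.002, 1.57]
contact_force: [-1.2, 0.2, 1.2]
opening: 0.0848
grip_force: 0.0
time: 14.53
tool_pos: [0.4515, 0.2081, 0.2017]
tool_rot: [3.14, -0.0, 1.571]
contact_force: [0.2, -0.0, -0.4]
opening: 0.085
grip_force: 0.0
```

```bash
echo '[[[0,0,0.003],[0,0,0]],[[0,0,0.0025],[0,0,0]],[[0,0,0],[0,0,0]],[[0,0,0],[0,0,0]]]' | python3 -m pendant && echo '[[[0,0,0],[0,0,0]],[[0,0,0],[0,0,0]],[[0,0,0],[0,0,0]],[[0,0,0],[0,0,0]],[[0,0,0],[0,0,0]],[[0,0,0],[0,0,0]],[[0,0,0],[0,0,0]],[[0,0,0],[0,0,0]]]' | python3 -m pendant 0.045 25 && echo '[[[0,0,-0.003],[0,0,0]],[[0,0,-0.01],[0,0,0]],[[0,0,-0.02],[0,0,0]],[[0,0,-0.03],[0,0,0]],[[0,0,-0.03],[0,0,0]],[[0,0,-0.03],[0,0,0]],[[0,0,-0.03],[0,0,0]],[[0,0,0],[0,0,0]]]' | python3 -m pendant
```

```text
time: 14.87
tool_pos: [0.451, 0.2085, 0.1958]
tool_rot: [3.141, -0.0, 1.572]
contact_force: [-1.3, 0.4, -1.2]
opening: 0.0848
grip_force: 0.0
time: 15.53
tool_pos: [0.4511, 0.2084, 0.1955]
tool_rot: [3.141, 0.0, 1.572]
contact_force: [0.8, 0.2, 0.7]
opening: 0.0557
grip_force: 25.0
time: 16.2
tool_pos: [0.4518, 0.2088, 0.3549]
tool_rot: [3.131, -0.003, 1.572]
contact_force: [1.5, 1.0, 0.5]
opening: 0.0557
grip_force: 25.0
```

```bash
echo '[[[-0.02,0.005,0],[0,0,0]],[[-0.035,0.005,0],[0,0,0]],[[-0.035,0.005,0],[0,0,0]],[[-0.035,0.005,0],[0,0,0]],[[-0.035,0.005,0],[0,0,0]],[[-0.035,0.005,0],[0,0,0]],[[-0.035,0.005,0],[0,0,0]],[[-0.035,0.005,0],[0,0,0]]]' | python3 -m pendant >/dev/null && echo '[[[-0.035,0.005,0],[0,0,0]],[[-0.035,0.005,0],[0,0,0]],[[-0.035,0.003,0],[0,0,0]],[[-0.035,0,0],[0,0,0]],[[-0.03,0,0],[0,0,0]],[[-0.001,0,0],[0,0,0]],[[0,0,0],[0,0,0]],[[0,0,0],[0,0,0]]]' | python3 -m pendant
python3 - <<'E'
from h import *
c=cam('wrist','w7.png')
p=robot.observe()['tool_pos'];print(p)
print('pred nut top',proj(c,(p[0],p[1],p[2]-.159)), 'nut R/L',proj(c,(p[0]+.028,p[1],p[2]-.159)),proj(c,(p[0],p[1]+.028,p[2]-.159)))
E
```

```text
time: 17.53
tool_pos: [0.504, -0.2271, 0.3482]
tool_rot: [-3.141, -0.001, 1.571]
contact_force: [1.1, -0.4, -1.9]
opening: 0.0554
grip_force: 25.0
[ 0.50417868 -0.2265902   0.34830333]
pred nut top (np.float64(323.4005538228206), np.float64(268.07846485104005)) nut R/L (np.float64(373.2877957841158), np.float64(267.9977106968589)) (np.float64(323.52045829480403), np.float64(221.686465692365))
```

View pics/w7.png

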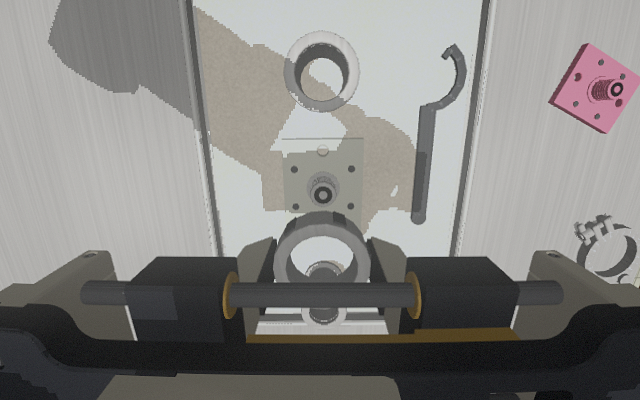

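The nut sits centred in the grip, with its far rim at row 221 as predicted. The spigot top is at (323,195), in line. Lowering.

```bash
echo '[[[-0.0005,0.0005,0.01],[0,0,0]],[[0,0,0.02],[0,0,0]],[[0,0,0.025],[0,0,0]],[[0,0,0.025],[0,0,0]],[[0,0,0.025],[0,0,0]],[[0,0,0.015],[0,0,0]],[[0,0,0.005],[0,0,0]],[[0,0,0],[0,0,0]]]' | python3 -m pendant && echo '[[[0,0,0.005],[0,0,0]],[[0,0,0.005],[0,0,0]],[[0,0,0.004],[0,0,0]],[[0,0,0.003],[0,0,0]],[[0,0,0],[0,0,0]],[[0,0,0],[0,0,0]]]' | python3 -m pendant
```

```text
time: 18.25
tool_pos: [0.5046, -0.2269, 0.222]
tool_rot: [-3.139, -0.002, 1.573]
contact_force: [0.0, -0.3, -1.8]
opening: 0.0552
grip_force: 25.0
time: 18.75
tool_pos: [0.5049, -0.2281, 0.2066]
tool_rot: [3.141, 0.0, 1.572]
contact_force: [-0.1, 0.4, -1.4]
opening: 0.0557
grip_force: 25.0
```

```bash
echo '[[[0,0,0.004],[0,0,0]],[[0,0,0.003],[0,0,0]],[[0,0,0.001],[0,0,0]],[[0,0,0],[0,0,0]],[[0,0,0],[0,0,0]]]' | python3 -m pendant && echo '[[[0,0,0.001],[0,0,0]],[[0,0,0],[0,0,0]],[[0,0,0],[0,0,0]]]' | python3 -m pendant&& echo '[[[0,0,0.001],[0,0,0]],[[0,0,0],[0,0,0]],[[0,0,0],[0,0,0]]]' | python3 -m pendant
```

```text
time: 19.17
tool_pos: [0.5049, -0.2281, 0.1984]
tool_rot: [-3.141, -0.0, 1.572]
contact_force: [0.2, 0.9, -2.0]
opening: 0.0554
grip_force: 25.0
time: 19.42
tool_pos: [0.5049, -0.2281, 0.1975]
tool_rot: [3.142, 0.0, 1.572]
contact_force: [0.1, -0.1, -1.9]
opening: 0.0554
grip_force: 25.0
time: 19.67
tool_pos: [0.5049, -0.2281, 0.1966]
tool_rot: [3.141, 0.0, 1.572]
contact_force: [0.6, 0.2, -0.7]
opening: 0.0556
grip_force: 25.0
```

```bash
echo '[[[0,0,0.0006],[0,0,0]],[[0,0,0],[0,0,0]]]' | python3 -m pendant && echo '[[[0,0,0],[0,0,0]],[[0,0,0],[0,0,0]],[[0,0,0],[0,0,0]],[[0,0,0],[0,0,0]],[[0,0,0],[0,0,0]],[[0,0,0],[0,0,0]]]' | python3 -m pendant 0.085 && echo '[[[0,0,-0.01],[0,0,0]],[[0,0,-0.02],[0,0,0]],[[0,0,-0.03],[0,0,0]],[[0,0,-0.035],[0,0,0]],[[0,0,-0.035],[0,0,0]],[[0,0,-0.035],[0,0,0]],[[0,0,-0.03],[0,0,0]],[[0,0,0],[0,0,0]]]' | python3 -m pendant
python3 - <<'E'
from h import *
c=cam('wrist','w8.png')
p=robot.observe()['tool_pos'];print(p)
cv2.imwrite('pics/w8c.png',cv2.resize(cv2.imread('pics/w8.png')[20:290,200:480],None,fx=2,fy=2))
for q in[(.5035,-.228,.038),(.5035,-.228,.044),(.5035,-.109,.074),(.5035,-.348,.074)]:print(proj(c,q))
E
```

```text
time: 19.83
tool_pos: [0.5049, -0.2281, 0.1965]
tool_rot: [3.141, 0.0, 1.572]
contact_force: [-1.6, 0.7, 3.9]
opening: 0.0555
grip_force: 25.0
time: 20.33
tool_pos: [0.5049, -0.2281, 0.1958]
tool_rot: [-3.142, 0.0, 1.572]
contact_force: [-0.2, -0.2, -0.4]
opening: 0.0845
grip_force: 0.0
time: 21.0
tool_pos: [0.5055, -0.2283, 0.3985]
tool_rot: [3.131, 0.007, 1.572]
contact_force: [-0.0, -0.1, 0.7]
opening: 0.0846
grip_force: 0.0
[ 0.50508668 -0.22812055  0.39531126]
(np.float64(317.234721425623), np.float64(179.48545438823595))
(np.float64(317.220991375467), np.float64(180.67664077725058))
(np.float64(316.7001431030864), np.float64(71.36013629059426))
(np.float64(317.5438724015728), np.float64(279.8326686735042))
```

View pics/w8c.png

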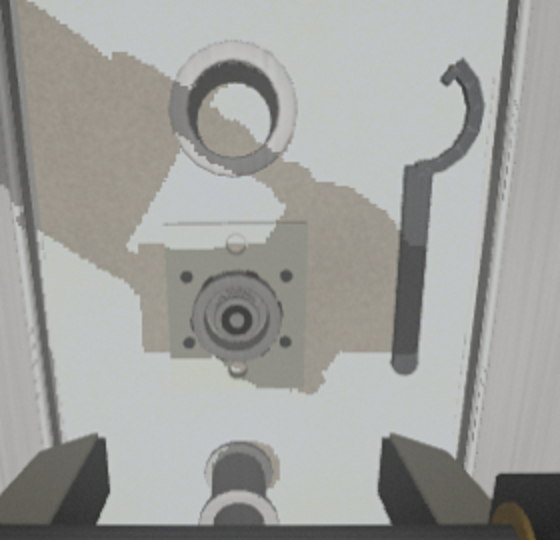

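The nut lies concentric round the spigot at crop (237,318), flat on the plate. The dough barrel top is at full-frame (317,72). Next is the dough nozzle.

```bash
echo '[[[0.02,-0.004,0],[0,0,0]],[[0.034,-0.005,0],[0,0,0]],[[0.034,-0.005,0],[0,0,0]],[[0.034,-0.005,0],[0,0,0]],[[0.034,-0.005,0],[0,0,0]],[[0.034,-0.005,0],[0,0,0]],[[0.034,-0.005,0],[0,0,0]],[[0.034,-0.005,0],[0,0,0]]]' | python3 -m pendant 0.07 >/dev/null && echo '[[[0.034,-0.005,0],[0,0,0]],[[0.034,-0.005,0],[0,0,0]],[[0.024,-0.005,0],[0,0,0]],[[0,0,0.02],[0,0,0]],[[0,0,0.035],[0,0,0]],[[0,0,0.035],[0,0,0]],[[0,0,0],[0,0,0]],[[0,0,0],[0,0,0]]]' | python3 -m pendant
```

```text
time: 22.38
tool_pos: [0.4499, 0.1218, 0.2997]
tool_rot: [-3.136, 0.001, 1.572]
contact_force: [-0.2, 0.1, 0.4]
opening: 0.0703
grip_force: 0.0
```

```bash
echo '[[[0,0.0015,0.02],[0,0,0]],[[0,0,0.025],[0,0,0]],[[0,0,0.02],[0,0,0]],[[0,0,0.012],[0,0,0]],[[0,0,0.005],[0,0,0]],[[0,0,0],[0,0,0]],[[0,0,0],[0,0,0]]]' | python3 -m pendant && echo '[[[0,0,0],[0,0,0]],[[0,0,0],[0,0,0]],[[0,0,0],[0,0,0]],[[0,0,0],[0,0,0]],[[0,0,0],[0,0,0]],[[0,0,0],[0,0,0]],[[0,0,0],[0,0,0]],[[0,0,0],[0,0,0]]]' | python3 -m pendant 0.025 25
python3 - <<'E'
from h import *
c=cam('wrist','w9.png'); p=robot.observe()['tool_pos'];print(p,proj(c,(p[0],p[1],.075)))
E
```

```text
time: 22.97
tool_pos: [0.4528, 0.1219, 0.2203]
tool_rot: [3.139, -0.0, 1.572]
contact_force: [-0.1, 0.1, 0.0]
opening: 0.0699
grip_force: 0.0
time: 23.63
tool_pos: [0.452, 0.1219, 0.219]
tool_rot: [-3.142, 0.0, 1.572]
contact_force: [-0.1, -0.8, 3.2]
opening: 0.0334
grip_force: 25.0
[0.452005   0.12190606 0.21899412] (np.float64(322.9659469133515), np.float64(284.10352878720226))
```

View pics/w9.png

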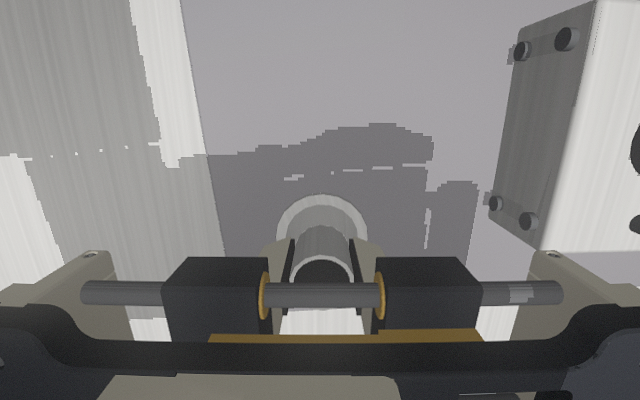

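```bash
python3 - <<'E'
from h import *
c=cam('wrist'); print(plane(c,322,194,.021)[1]-.032,plane(c,322,254,.075)[1]-.017)
E
echo '[[[0,0,-0.003],[0,0,0]],[[0,0,-0.01],[0,0,0]],[[0,0,-0.02],[0,0,0]],[[0,0,-0.03],[0,0,0]],[[0,0,-0.035],[0,0,0]],[[0,0,-0.035],[0,0,0]],[[0,0,-0.017],[0,0,0]],[[0,0,0],[0,0,0]]]' | python3 -m pendant
```

```text
0.12196633617802427 0.12220149255414493
time: 24.4
tool_pos: [0.4527, 0.122, 0.3726]
tool_rot: [3.134, -0.001, 1.572]
contact_force: [0.4, 0.4, -3.5]
opening: 0.0335
grip_force: 25.0
```

```bash
echo '[[[-0.02,0.005,0],[0,0,0]],[[-0.03,0.007,0],[0,0,0]],[[-0.03,0.007,0],[0,0,0]],[[-0.03,0.007,0],[0,0,0]],[[-0.03,0.007,0],[0,0,0]],[[-0.03,0.007,0],[0,0,0]],[[-0.03,0.007,0],[0,0,0]]]' | python3 -m pendant >/dev/null && echo '[[[-0.02,0.005,0],[0,0,0]],[[-0.0125,0,0],[0,0,0]],[[0,0,0],[0,0,0]],[[0,0,0.02],[0,0,0]],[[0,0,0.025],[0,0,0]],[[0,0,0],[0,0,0]],[[0,0,0],[0,0,0]]]' | python3 -m pendant
python3 - <<'E'
from h import *
c=cam('wrist','w10.png'); p=robot.observe()['tool_pos'];print(p)
for z,r in[(p[2]-.204+.006,.032),(.074,.032)]:
  print([np.round(proj(c,(p[0]+a*r,p[1]+b*r,z)),1) for a,b in[(0,0),(0,1),(-1,0),(1,0)]])
E
```

```text
time: 25.57
tool_pos: [0.5036, -0.1094, 0.3226]
tool_rot: [-3.137, -0.002, 1.573]
contact_force: [0.8, -0.2, -3.2]
opening: 0.0336
grip_force: 25.0
[ 0.5041792  -0.10972539  0.32393856]
[array([324.6, 240.3]), array([324.9, 195.7]), array([278.2, 240.1]), array([371.1, 240.3])]
[array([324.2, 213.9]), array([324.4, 177.6]), array([287.1, 213.8]), array([361.3, 214. ])]
```

View pics/w10.png

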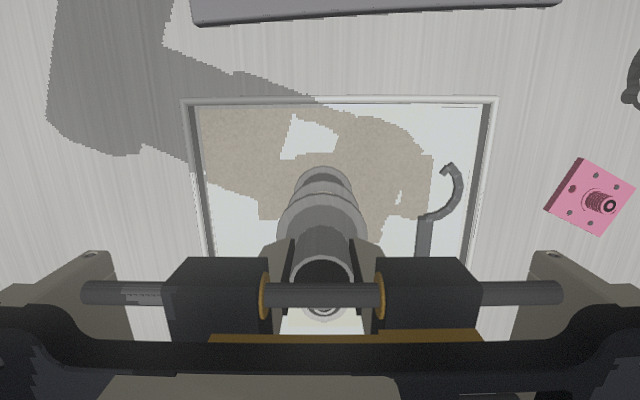

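The nozzle is over the barrel, whose far flange edge starts near row 166 at column 323. I've now used my pictures, so the rest is numeric: grey profiles along that column and across the row.

Run:
```python
from h import *
c=cam('wrist'); p=robot.observe()['tool_pos'];g=cv2.cvtColor(c['image'],cv2.COLOR_RGB2GRAY)
print(p,[np.round(proj(c,(p[0],p[1]+.032,z)),1).tolist() for z in(.004,.010,.068,.074)])
print(list(enumerate(g[158:204,320:327].mean(1).astype(int).tolist(),158)))
for r in (176,184,188): print(r,g[r,280:368].tolist())
```

```text
[ 0.50448868 -0.10995393  0.3247331 ] [[322.8, 162.1], [322.8, 163.1], [323.1, 175.2], [323.1, 176.8]]
[(158, 161), (159, 160), (160, 160), (161, 160), (162, 160), (163, 162), (164, 152), (165, 128), (166, 133), (167, 145), (168, 142), (169, 141), (170, 142), (171, 131), (172, 108), (173, 96), (174, 97), (175, 97), (176, 98), (177, 96), (178, 95), (179, 102), (180, 128), (181, 141), (182, 142), (183, 140), (184, 140), (185, 139), (186, 138), (187, 137), (188, 135), (189, 131), (190, 148), (191, 159), (192, 129), (193, 94), (194, 115), (195, 137), (196, 140), (197, 138), (198, 138), (199, 138), (200, 137), (201, 138), (202, 138), (203, 138)]
176 [161, 162, 161, 162, 159, 161, 159, 160, 160, 163, 159, 160, 164, 164, 166, 168, 167, 155, 115, 125, 135, 137, 141, 139, 137, 134, 134, 120, 104, 94, 95, 98, 96, 99, 98, 98, 96, 99, 97, 97, 97, 97, 99, 99, 98, 99, 97, 97, 98, 98, 98, 99, 95, 96, 97, 112, 129, 141, 136, 137, 139, 138, 136, 127, 123, 149, 162, 162, 159, 160, 156, 158, 158, 159, 158, 160, 160, 160, 159, 159, 161, 163, 160, 163, 161, 157, 158, 162]
184 [160, 159, 163, 163, 161, 16
[... 153 characters left out ...]
1, 142, 143, 140, 140, 140, 138, 142, 140, 140, 140, 141, 142, 138, 137, 141, 138, 137, 140, 141, 140, 134, 120, 106, 97, 95, 103, 137, 138, 139, 137, 136, 129, 142, 164, 167, 161, 161, 161, 159, 160, 162, 163, 160, 161, 166, 164, 160, 157, 159, 160, 161]
188 [159, 159, 161, 160, 158, 161, 160, 159, 159, 160, 158, 161, 158, 122, 139, 138, 121, 117, 131, 135, 139, 140, 140, 137, 134, 136, 137, 137, 135, 137, 137, 139, 135, 137, 136, 137, 136, 140, 138, 137, 137, 136, 135, 136, 135, 135, 136, 137, 135, 133, 136, 136, 137, 137, 136, 139, 140, 142, 139, 136, 133, 135, 140, 141, 136, 116, 119, 128, 141, 135, 137, 159, 161, 158, 160, 164, 162, 162, 160, 160, 161, 164, 162, 159, 159, 158, 159, 160]
```

The barrel lies 2.5 mm towards -y of the nozzle axis and is in line in x. I'll correct that and lower.

```bash
echo '[[[-0.0027,-0.0005,0],[0,0,0]],[[0,0,0.01],[0,0,0]],[[0,0,0.015],[0,0,0]],[[0,0,0.01],[0,0,0]],[[0,0,0.003],[0,0,0]],[[0,0,0],[0,0,0]],[[0,0,0],[0,0,0]]]' | python3 -m pendant && echo '[[[0,0,0.002],[0,0,0]],[[0,0,0.002],[0,0,0]],[[0,0,0],[0,0,0]],[[0,0,0],[0,0,0]]]' | python3 -m pendant
python3 - <<'E'
from h import *
c=cam('wrist'); p=robot.observe()['tool_pos'];g=cv2.cvtColor(c['image'],cv2.COLOR_RGB2GRAY)
print(p,[np.round(proj(c,(p[0],p[1]+.032,z)),1).tolist() for z in(.004,.068,.074,.078,.084)])
print(list(enumerate(g[160:215,320:327].mean(1).astype(int).tolist(),160)))
E
```

```text
time: 26.25
tool_pos: [0.5039, -0.1133, 0.2861]
tool_rot: [3.141, 0.0, 1.572]
contact_force: [-1.0, -0.2, -3.3]
opening: 0.0335
grip_force: 25.0
time: 26.58
tool_pos: [0.5038, -0.1132, 0.282]
tool_rot: [3.141, 0.0, 1.572]
contact_force: [-1.0, 0.2, -2.1]
opening: 0.0337
grip_force: 25.0
[ 0.503801   -0.11325683  0.28208506] [[322.2, 169.5], [322.5, 187.7], [322.5, 190.0], [322.5, 191.5], [322.6, 194.1]]
[(160, 188), (161, 162), (162, 162), (163, 162), (164, 162), (165, 162), (166, 162), (167, 164), (168, 162), (169, 132), (170, 124), (171, 142), (172, 146), (173, 144), (174, 142), (175, 142), (176, 143), (177, 124), (178, 100), (179, 98), (180, 98), (181, 99), (182, 98), (183, 98), (184, 98), (185, 97), (186, 97), (187, 98), (188, 103), (189, 129), (190, 144), (191, 142), (192, 118), (193, 95), (194, 118), (195, 138), (196, 140), (197, 140), (198, 140), (199, 140), (200, 139), (201, 139), (202, 140), (203, 140), (204, 133), (205, 118), (206, 113), (207, 112), (208, 112), (209, 112), (210, 112), (211, 112), (212, 112), (213, 111), (214, 112)]
```

```bash
echo '[[[0.001,0,0.001],[0,0,0]],[[0,0,0.001],[0,0,0]],[[0,0,0],[0,0,0]],[[0,0,0],[0,0,0]]]' | python3 -m pendant && echo '[[[0,0,0.001],[0,0,0]],[[0,0,0],[0,0,0]],[[0,0,0],[0,0,0]]]' | python3 -m pendant&& echo '[[[0,0,0.001],[0,0,0]],[[0,0,0],[0,0,0]],[[0,0,0],[0,0,0]]]' | python3 -m pendant
```

```text
time: 26.97
tool_pos: [0.5038, -0.1122, 0.2799]
tool_rot: [-3.141, 0.0, 1.572]
contact_force: [0.2, -0.3, -3.5]
opening: 0.0335
grip_force: 25.0
time: 27.22
tool_pos: [0.5038, -0.1123, 0.2789]
tool_rot: [-3.142, 0.0, 1.572]
contact_force: [-0.5, 0.5, -3.5]
opening: 0.0337
grip_force: 25.0
time: 27.47
tool_pos: [0.5038, -0.1123, 0.278]
tool_rot: [3.141, 0.0, 1.572]
contact_force: [-0.1, 0.6, -1.1]
opening: 0.0336
grip_force: 25.0
```

```bash
echo '[[[0,0,0.0006],[0,0,0]],[[0,0,0],[0,0,0]]]' | python3 -m pendant && echo '[[[0,0,0],[0,0,0]],[[0,0,0],[0,0,0]],[[0,0,0],[0,0,0]],[[0,0,0],[0,0,0]],[[0,0,0],[0,0,0]]]' | python3 -m pendant 0.06 && echo '[[[0,0,-0.01],[0,0,0]],[[0,0,-0.02],[0,0,0]],[[0,0,-0.03],[0,0,0]],[[0,0,-0.03],[0,0,0]],[[0,0,-0.025],[0,0,0]],[[0,0,0],[0,0,0]],[[0,0,0],[0,0,0]],[[0,0,0],[0,0,0]]]' | python3 -m pendant
```

```text
time: 27.63
tool_pos: [0.5038, -0.1123, 0.278]
tool_rot: [3.141, 0.0, 1.572]
contact_force: [-2.0, 0.9, 3.3]
opening: 0.0337
grip_force: 25.0
time: 28.05
tool_pos: [0.5038, -0.1122, 0.2772]
tool_rot: [-3.142, 0.0, 1.572]
contact_force: [0.4, 0.2, -0.2]
opening: 0.0586
grip_force: 0.0
time: 28.72
tool_pos: [0.5035, -0.1121, 0.3921]
tool_rot: [-3.141, -0.0, 1.572]
contact_force: [0.1, 0.6, 0.7]
opening: 0.0602
grip_force: 0.0
```

```bash
echo '[[[0.02,-0.004,0],[0,0,0]],[[0.034,-0.005,0],[0,0,0]],[[0.034,-0.005,0],[0,0,0]],[[0.034,-0.005,0],[0,0,0]],[[0.034,-0.005,0],[0,0,0]],[[0.034,-0.005,0],[0,0,0]],[[0.034,-0.005,0],[0,0,0]],[[0.034,-0.005,0],[0,0,0]]]' | python3 -m pendant 0.06 >/dev/null && echo '[[[0.034,-0.005,0],[0,0,0]],[[0.034,-0.005,0],[0,0,0]],[[0.034,-0.005,0],[0,0,0]],[[0.034,-0.005,0],[0,0,0]],[[0.018,-0.0035,0],[0,0,0]],[[0,0,0.01],[0,0,0]],[[0,0,0],[0,0,0]],[[0,0,0],[0,0,0]]]' | python3 -m pendant
python3 - <<'E'
from h import *
c=cam('wrist','w11.png'); p=robot.observe()['tool_pos'];g=cv2.cvtColor(c['image'],cv2.COLOR_RGB2GRAY)
print(p,[np.round(proj(c,(.441,y,z)),1).tolist() for y,z in((.299,.09),(.299+.02525,.021),(.299+.02525,.015),(.299+.01,.09))],np.round(proj(c,(.441-.02525,.299,.021))),np.round(proj(c,(.441+.02525,.299,.021))))
u=int(proj(c,(.441,.299,.021))[0]);print(u)
print(list(enumerate(g[180:262,u-3:u+4].mean(1).astype(int).tolist(),180)))
v=int(proj(c,(.441,.299,.021))[1])-5
print(v,list(enumerate(g[v-1:v+2,u-35:u+36].mean(0).astype(int).tolist(),u-35)))
E
```

```text
time: 30.05
tool_pos: [0.4407, 0.2989, 0.3806]
tool_rot: [-3.138, 0.002, 1.572]
contact_force: [-0.4, -0.6, -0.7]
opening: 0.06
grip_force: 0.0
[0.44100361 0.298687   0.38129089] [[323.4, 197.9], [323.3, 160.8], [323.2, 160.0], [323.5, 188.2]] [303. 181.] [344. 181.]
323
[(180, 105), (181, 103), (182, 105), (183, 105), (184, 104), (185, 103), (186, 102), (187, 107), (188, 137), (189, 157), (190, 123), (191, 65), (192, 56), (193, 59), (194, 58), (195, 58), (196, 57), (197, 57), (198, 59), (199, 58), (200, 57), (201, 58), (202, 57), (203, 60), (204, 124), (205, 152), (206, 158), (207, 161), (208, 162), (209, 162), (210, 161), (211, 161), (212, 161), (213, 160), (214, 161), (215, 161), (216, 161), (217, 161), (218, 161), (219, 160), (220, 161), (221, 161), (222, 157), (223, 154), (224, 144), (225, 121), (226, 109), (227, 111), (228, 111), (229, 112), (230, 112), (231, 111), (232, 112), (233, 111), (234, 111), (235, 111), (236, 111), (237, 111), (238, 128), (239, 133), (240, 143), (241, 147), (242, 158), (243, 161), (244, 160), (245, 160), (246, 160), (247, 160), (248, 159), (249, 159), 
[... 300 characters left out ...]
15), (301, 114), (302, 113), (303, 135), (304, 156), (305, 156), (306, 155), (307, 155), (308, 156), (309, 129), (310, 120), (311, 121), (312, 122), (313, 122), (314, 123), (315, 122), (316, 122), (317, 121), (318, 117), (319, 118), (320, 115), (321, 112), (322, 112), (323, 111), (324, 113), (325, 114), (326, 118), (327, 121), (328, 126), (329, 125), (330, 124), (331, 124), (332, 123), (333, 124), (334, 124), (335, 122), (336, 135), (337, 157), (338, 155), (339, 156), (340, 155), (341, 157), (342, 148), (343, 109), (344, 113), (345, 112), (346, 111), (347, 113), (348, 113), (349, 112), (350, 112), (351, 113), (352, 112), (353, 112), (354, 112), (355, 114), (356, 113), (357, 111), (358, 113)]
```

The filling nozzle's edges match the prediction to within 1 pixel. Grasping.

```bash
echo '[[[0,0,0.015],[0,0,0]],[[0,0,0.03],[0,0,0]],[[0,0,0.035],[0,0,0]],[[0,0,0.03],[0,0,0]],[[0,0,0.02],[0,0,0]],[[0,0,0.014],[0,0,0]],[[0,0,0.007],[0,0,0]],[[0,0,0.003],[0,0,0]]]' | python3 -m pendant && echo '[[[0,0,0],[0,0,0]],[[0,0,0],[0,0,0]],[[0,0,0],[0,0,0]],[[0,0,0],[0,0,0]]]' | python3 -m pendant && echo '[[[0,0,0],[0,0,0]],[[0,0,0],[0,0,0]],[[0,0,0],[0,0,0]],[[0,0,0],[0,0,0]],[[0,0,0],[0,0,0]],[[0,0,0],[0,0,0]],[[0,0,0],[0,0,0]],[[0,0,0],[0,0,0]]]' | python3 -m pendant 0.012 25
python3 - <<'E'
from h import *
c=cam('wrist'); p=robot.observe()['tool_pos'];g=cv2.cvtColor(c['image'],cv2.COLOR_RGB2GRAY)
print(p,[np.round(proj(c,(p[0],y+p[1],z)),1).tolist() for y,z in((.02525,.021),(.02525,.015),(.01,.09))])
u=int(proj(c,(p[0],.299,.021))[0])
print(list(enumerate(g[180:285,u-3:u+4].mean(1).astype(int).tolist(),180)))
E
```

```text
time: 30.77
tool_pos: [0.4412, 0.2986, 0.2274]
tool_rot: [-3.14, 0.001, 1.57]
contact_force: [0.5, 0.2, -0.1]
opening: 0.0597
grip_force: 0.0
time: 31.1
tool_pos: [0.4411, 0.2998, 0.2293]
tool_rot: [3.14, -0.001, 1.572]
contact_force: [0.5, 0.8, -0.2]
opening: 0.0599
grip_force: 0.0
time: 31.77
tool_pos: [0.4408, 0.2997, 0.2283]
tool_rot: [3.142, 0.0, 1.572]
contact_force: [-0.8, 1.3, 1.1]
opening: 0.0195
grip_force: 25.0
[0.44083907 0.29970578 0.2282508 ] [[322.6, 199.6], [322.5, 197.1], [323.1, 273.3]]
[(180, 109), (181, 109), (182, 110), (183, 109), (184, 109), (185, 109), (186, 108), (187, 109), (188, 108), (189, 107), (190, 109), (191, 109), (192, 107), (193, 108), (194, 108), (195, 108), (196, 108), (197, 107), (198, 100), (199, 98), (200, 133), (201, 150), (202, 148), (203, 146), (204, 148), (205, 149), (206, 150), (207, 149), (208, 150), (209, 146), (210, 129), (211, 118), (212, 118), (213, 119), (214, 118), (215, 119), (216, 119), (217, 120), (218, 120), (219, 120), (220, 120), (221, 120), (222, 121), (223, 120), (224, 120), (225, 121), (226, 121), (227, 121), (228, 120), (229, 114), (230, 101), (231, 96), (232, 97), (233, 97), (234, 97), (235, 97), (236, 96), (237, 96), (238, 97), (239, 96), (240, 97), (241, 97), (242, 96), (243, 97), (244, 97), (245, 96), (246, 96), (247, 97), (248, 96), (249, 97), (250, 97), (251, 97), (252, 96), (253, 96), (254, 98), (255, 96), (256, 97), (257, 96), (258, 96), (259, 97), (260, 95), (261, 96), (262, 95), (263, 95), (264, 96), (265, 95), (266, 95), (267, 97), (268, 95), (269, 95), (270, 95), (271, 95), (272, 93), (273, 105), (274, 142), (275, 145), (276, 144), (277, 148), (278, 75), (279, 35), (280, 39), (281, 38), (282, 45), (283, 50), (284, 55)]
```

```bash
echo '[[[0,0,-0.003],[0,0,0]],[[0,0,-0.01],[0,0,0]],[[0,0,-0.02],[0,0,0]],[[0,0,-0.035],[0,0,0]],[[0,0,-0.035],[0,0,0]],[[0,0,-0.035],[0,0,0]],[[0,0,-0.03],[0,0,0]],[[0,0,0],[0,0,0]]]' | python3 -m pendant && echo '[[[-0.02,0.003,0],[0,0,0]],[[-0.03,0.003,0],[0,0,0]],[[-0.03,0.003,0],[0,0,0]],[[-0.03,0.003,0],[0,0,0]],[[-0.03,0.003,0],[0,0,0]],[[-0.03,0.003,0],[0,0,0]],[[-0.03,0.003,0],[0,0,0]],[[-0.03,0.003,0],[0,0,0]]]' | python3 -m pendant && echo '[[[-0.03,0.003,0],[0,0,0]],[[-0.03,0.003,0],[0,0,0]],[[-0.03,0.003,0],[0,0,0]],[[-0.03,0.003,0],[0,0,0]],[[-0.03,0.003,0],[0,0,0]],[[-0.03,0.003,0],[0,0,0]],[[-0.03,0.003,0],[0,0,0]],[[-0.03,0.003,0],[0,0,0]]]' | python3 -m pendant
```

```text
time: 32.48
tool_pos: [0.4414, 0.3001, 0.4037]
tool_rot: [3.13, -0.005, 1.572]
contact_force: [0.3, 0.8, -1.6]
opening: 0.0195
grip_force: 25.0
time: 33.15
tool_pos: [0.4646, 0.0683, 0.3963]
tool_rot: [-3.141, 0.0, 1.572]
contact_force: [-0.1, 0.7, -2.4]
opening: 0.0195
grip_force: 25.0
time: 33.82
tool_pos: [0.4889, -0.1717, 0.3963]
tool_rot: [-3.141, -0.0, 1.572]
contact_force: [0.3, -0.9, -0.5]
opening: 0.0195
grip_force: 25.0
```

```bash
echo '[[[-0.03,0.003,0],[0,0,0]],[[-0.03,0.003,0],[0,0,0]],[[-0.03,0.003,0],[0,0,0]],[[-0.03,0.003,0],[0,0,0]],[[-0.03,0.003,0],[0,0,0]],[[-0.02,0,0],[0,0,0]],[[-0.009,0,0],[0,0,0]],[[0,0,0],[0,0,0]]]' | python3 -m pendant && echo '[[[0,0,0.02],[0,0,0]],[[0,0,0.03],[0,0,0]],[[0,0,0.015],[0,0,0]],[[0,0,0],[0,0,0]],[[0,0,0],[0,0,0]],[[0,0,0],[0,0,0]]]' | python3 -m pendant
cat > prof.py <<'E'
from h import *
c=cam('wrist'); p=robot.observe()['tool_pos'];g=cv2.cvtColor(c['image'],cv2.COLOR_RGB2GRAY)
r=.02525
for n,z in(('base4',.004),('base10',.010),('bot68',.068),('top74',.074),('nozU',p[2]-.2133),('nozF',p[2]-.2073)):
  print(n,[np.round(proj(c,(p[0]+a*r,p[1]+b*r,z)),1).tolist() for a,b in((0,1),(-1,0),(1,0))])
print(p);a=150
print(a,g[a:a+90,320:327].mean(1).astype(int).tolist())
for v in range(176,236,6):print(v,'280:',g[v,280:366].tolist())
E
python3 prof.py
```

```text
time: 34.48
tool_pos: [0.504, -0.3507, 0.3956]
tool_rot: [-3.141, -0.0, 1.57]
contact_force: [-0.5, 0.3, -1.8]
opening: 0.0196
grip_force: 25.0
time: 34.98
tool_pos: [0.505, -0.3486, 0.333]
tool_rot: [3.14, 0.001, 1.573]
contact_force: [0.6, 0.5, -0.6]
opening: 0.0193
grip_force: 25.0
base4 [[321.6, 166.1], [299.2, 188.2], [343.8, 188.2]]
base10 [[321.6, 167.2], [298.8, 189.6], [344.3, 189.7]]
bot68 [[321.8, 179.9], [294.2, 206.7], [349.3, 206.8]]
top74 [[321.8, 181.5], [293.6, 208.9], [349.9, 209.0]]
nozU [[322.0, 197.1], [287.9, 229.6], [356.0, 229.7]]
nozF [[322.1, 199.7], [287.0, 233.0], [356.9, 233.0]]
[ 0.50499506 -0.34881728  0.33324975]
150 [198, 179, 154, 156, 156, 156, 155, 157, 156, 157, 156, 156, 155, 154, 154, 154, 155, 155, 158, 143, 116, 123, 135, 134, 133, 132, 114, 95, 92, 92, 93, 92, 93, 91, 92, 99, 126, 137, 135, 135, 133, 131, 130, 128, 125, 145, 154, 148, 115, 86, 114, 129, 128, 126, 128, 130, 129, 128, 128, 126, 112, 103, 103, 103, 103, 103, 103, 104, 105, 105, 104, 104, 104, 104, 105, 104, 103, 104, 104, 99, 88, 85, 84, 85, 84, 84, 85, 84, 84, 84]
176 280: [152
[... 3618 characters left out ...]
03, 102, 100, 103, 105, 100, 102, 105, 105, 106, 105, 105, 104, 106, 105, 105, 106, 103, 100, 100, 102, 104, 103, 104, 106, 107, 106, 106, 104, 106, 102, 106, 106, 105, 106, 125, 127, 129, 130, 127, 128, 131, 127, 127, 128, 127, 153, 151, 150, 146, 149, 148, 146, 146, 150, 185]
230 280: [195, 195, 195, 195, 195, 196, 197, 120, 126, 125, 129, 126, 127, 126, 126, 127, 128, 118, 97, 99, 100, 101, 101, 102, 98, 99, 103, 100, 101, 98, 102, 101, 101, 103, 107, 100, 95, 96, 93, 86, 89, 91, 81, 85, 87, 91, 97, 102, 107, 108, 103, 102, 104, 101, 101, 101, 102, 102, 102, 101, 99, 101, 100, 100, 96, 100, 124, 126, 127, 125, 128, 126, 126, 126, 127, 126, 132, 153, 155, 170, 169, 196, 194, 193, 193, 192]
```

The barrel is 2.8 mm towards -y of the nozzle and aligned in x. Correcting and lowering.

```bash
echo '[[[-0.0028,0,0],[0,0,0]],[[0,0,0.01],[0,0,0]],[[0,0,0.015],[0,0,0]],[[0,0,0.01],[0,0,0]],[[0,0,0.003],[0,0,0]],[[0,0,0],[0,0,0]],[[0,0,0],[0,0,0]],[[0,0,0],[0,0,0]]]' | python3 -m pendant && python3 prof.py | head -8 && echo '[[[0,0,0.002],[0,0,0]],[[0,0,0.001],[0,0,0]],[[0,0,0],[0,0,0]],[[0,0,0],[0,0,0]]]' | python3 -m pendant
```

```text
time: 35.7
tool_pos: [0.5047, -0.3523, 0.294]
tool_rot: [3.141, 0.001, 1.572]
contact_force: [-0.7, 0.0, -1.7]
opening: 0.0194
grip_force: 25.0
base4 [[321.9, 173.7], [296.6, 198.4], [347.1, 198.4]]
base10 [[321.9, 175.0], [296.1, 200.3], [347.6, 200.3]]
bot68 [[322.1, 191.9], [289.9, 222.8], [354.2, 222.8]]
top74 [[322.2, 194.2], [289.1, 225.8], [355.1, 225.8]]
nozU [[322.2, 196.9], [288.1, 229.4], [356.1, 229.4]]
nozF [[322.2, 199.4], [287.2, 232.7], [357.1, 232.7]]
[ 0.50469046 -0.35222829  0.29408753]
150 [197, 197, 197, 197, 197, 197, 200, 178, 154, 156, 157, 158, 159, 158, 157, 155, 155, 156, 155, 156, 157, 157, 157, 159, 134, 113, 129, 135, 133, 134, 132, 126, 106, 90, 92, 92, 92, 92, 92, 91, 92, 92, 89, 93, 105, 128, 137, 133, 107, 87, 115, 130, 129, 128, 129, 131, 130, 129, 129, 127, 113, 103, 104, 103, 104, 104, 103, 105, 105, 106, 104, 105, 105, 105, 105, 105, 104, 104, 103, 98, 90, 84, 86, 84, 86, 86, 85, 84, 84, 85]
time: 36.08
tool_pos: [0.5045, -0.352, 0.2903]
tool_rot: [-3.142, 0.0, 1.572]
contact_force: [-0.0, -0.7, -1.5]
opening: 0.0195
grip_force: 25.0
```

```bash
echo '[[[0,0,0.001],[0,0,0]],[[0,0,0.001],[0,0,0]],[[0,0,0],[0,0,0]],[[0,0,0],[0,0,0]]]' | python3 -m pendant && echo '[[[0,0,0.0008],[0,0,0]],[[0,0,0],[0,0,0]],[[0,0,0],[0,0,0]]]' | python3 -m pendant&& echo '[[[0,0,0.0006],[0,0,0]],[[0,0,0],[0,0,0]],[[0,0,0],[0,0,0]]]' | python3 -m pendant
```

```text
time: 36.42
tool_pos: [0.5045, -0.352, 0.2882]
tool_rot: [-3.141, -0.0, 1.572]
contact_force: [-0.3, -0.0, -0.4]
opening: 0.0191
grip_force: 25.0
time: 36.67
tool_pos: [0.5045, -0.3521, 0.2875]
tool_rot: [-3.142, 0.0, 1.572]
contact_force: [-0.6, -0.2, -1.8]
opening: 0.0195
grip_force: 25.0
time: 36.92
tool_pos: [0.5045, -0.3521, 0.2872]
tool_rot: [3.141, 0.0, 1.572]
contact_force: [-0.6, -0.1, 1.1]
opening: 0.0196
grip_force: 25.0
```

```bash
echo '[[[0,0,0.0004],[0,0,0]],[[0,0,0],[0,0,0]]]' | python3 -m pendant && echo '[[[0,0,0],[0,0,0]],[[0,0,0],[0,0,0]],[[0,0,0],[0,0,0]],[[0,0,0],[0,0,0]],[[0,0,0],[0,0,0]]]' | python3 -m pendant 0.05 && echo '[[[0,0,-0.01],[0,0,0]],[[0,0,-0.02],[0,0,0]],[[0,0,-0.03],[0,0,0]],[[0,0,-0.03],[0,0,0]],[[0,0,-0.03],[0,0,0]],[[0,0,-0.02],[0,0,0]],[[0,0,0],[0,0,0]],[[0,0,0],[0,0,0]]]' | python3 -m pendant
python3 - <<'E'
from h import *
c=cam('wrist','w12.png');p=robot.observe()['tool_pos'];print(p);g=cv2.cvtColor(c['image'],cv2.COLOR_RGB2GRAY)
def chk(n,x,y,dims):
  for m,r,z in dims: print(n,m,np.round(proj(c,(x,y,z)),1),'far',np.round(proj(c,(x,y+r,z))[1],1))
  u,v=map(int,proj(c,(x,y,dims[-1][2]))); a=max(v-75,0); print(a,g[a:v+10,u-3:u+4].mean(1).astype(int).tolist())
chk('fill',.5045,-.352,[('base',.02525,.004),('btop',.02525,.074),('nF',.02525,.080),('top',.01,.149)])
chk('nut',.5045,-.228,[('plate',.055,.016),('nut',.028,.038),('spig',.014,.044)])
chk('dough',.5038,-.112,[('base',.032,.004),('btop',.032,.074),('nF',.032,.080),('top',.017,.134)])
E
```

```text
time: 37.08
tool_pos: [0.5046, -0.3521, 0.2872]
tool_rot: [3.141, 0.001, 1.572]
contact_force: [-1.1, 0.9, 4.3]
opening: 0.0196
grip_force: 25.0
time: 37.5
tool_pos: [0.5045, -0.3521, 0.2863]
tool_rot: [-3.141, -0.0, 1.572]
contact_force: [-1.0, 0.0, -0.4]
opening: 0.0475
grip_force: 0.0
time: 38.17
tool_pos: [0.5044, -0.3519, 0.4284]
tool_rot: [3.139, 0.002, 1.572]
contact_force: [0.1, 0.3, -1.6]
opening: 0.0498
grip_force: 0.0
[ 0.50431362 -0.35185342  0.42674062]
fill base [321.2 170.4] far 152.9
fill btop [321.3 182.2] far 161.6
fill nF [321.3 183.5] far 162.5
fill top [321.5 201.4] far 191.4
126 [195, 195, 196, 196, 195, 196, 195, 196, 195, 195, 196, 196, 197, 182, 153, 155, 155, 157, 158, 157, 157, 155, 154, 155, 156, 157, 158, 137, 122, 134, 135, 134, 122, 100, 94, 95, 97, 121, 133, 132, 133, 133, 133, 119, 108, 107, 109, 109, 109, 110, 110, 109, 108, 100, 94, 93, 93, 93, 94, 95, 94, 93, 94, 94, 93, 93, 120, 135, 106, 70, 65, 65, 67, 66, 65, 66, 65, 66, 68, 65, 66, 64, 83, 122, 119]
nut plate [321.2  77.5] far 29.9
nut nut [321.3  75.5] far 50.2
nut spig [321.3  75. ] far 62.2
[... 1369 characters left out ...]
33, 133, 133, 120, 109, 108, 109, 109, 109, 110, 110, 109, 108, 100, 93, 94, 94, 93, 94, 95, 94, 93, 94, 94, 93, 93, 120, 135, 108, 71, 65, 66, 68, 66, 66, 66, 65, 66, 67, 65, 65, 64, 83, 121, 118, 127, 152, 178, 194, 191, 170, 167, 175, 174, 175, 174, 174, 174, 175, 175, 174, 174, 174, 174, 174, 174, 174, 175, 174, 175, 174, 174, 174, 175, 174, 174, 174, 174, 175, 175, 174, 174, 174, 175, 174, 174, 174, 174, 174, 174, 174, 174, 173, 174, 174, 161, 154, 134, 123, 124, 125, 124, 118, 106, 100, 100, 108, 112, 110, 112, 111, 112, 111, 111, 111, 114, 87, 56, 59, 60, 65, 63, 60, 69, 66, 64, 67, 67, 70, 71, 71, 71, 72, 70, 72, 70, 71, 69, 70, 69, 62, 95, 164, 180, 178, 177, 177, 178, 177, 151, 89]
```

The filling nozzle stands centred: its base, flange and tube edges are all within 1 pixel. One more look over the dough barrel and nut.

```bash
echo '[[[0.02,0,0],[0,0,0]],[[0.03,0,0],[0,0,0]],[[0.03,0,0],[0,0,0]],[[0.03,0,0],[0,0,0]],[[0.014,0,0],[0,0,0]],[[0,0,0],[0,0,0]],[[0,0,0],[0,0,0]],[[0,0,0],[0,0,0]]]' | python3 -m pendant
python3 - <<'E'
from h import *
c=cam('wrist','w13.png');p=robot.observe()['tool_pos'];print(p);g=cv2.cvtColor(c['image'],cv2.COLOR_RGB2GRAY)
def chk(n,x,y,dims):
  for m,r,z in dims: print(n,m,np.round(proj(c,(x,y,z)),1),'far,near',np.round([proj(c,(x,y+r,z))[1],proj(c,(x,y-r,z))[1],proj(c,(x-r,y,z))[0],proj(c,(x+r,y,z))[0]],1))
  u,v=map(int,proj(c,(x,y,dims[-1][2]))); a=max(v-60,0); print(a,g[a:v+60,u-3:u+4].mean(1).astype(int).tolist()); print(v,u-50,g[v,u-50:u+50].tolist())
chk('nut',.5045,-.228,[('plate',.055,.016),('nut',.028,.038),('spig',.014,.044)])
chk('dough',.5038,-.112,[('base',.032,.004),('btop',.032,.074),('nF',.032,.080),('top',.017,.134)])
E
```

```text
time: 38.88
tool_pos: [0.5045, -0.229, 0.426]
tool_rot: [-3.141, 0.0, 1.571]
contact_force: [-0.1, -0.4, -0.0]
opening: 0.0502
grip_force: 0.0
[ 0.50443341 -0.22920208  0.42603135]
nut plate [322.1 172.4] far,near [132.3 209.3 282.9 361.3]
nut nut [322.1 175.9] far,near [154.8 196.  301.1 343.2]
nut spig [322.2 176.9] far,near [166.3 187.2 311.5 332.9]
116 [197, 198, 198, 197, 198, 198, 197, 197, 198, 197, 198, 197, 198, 199, 184, 161, 187, 198, 197, 197, 188, 182, 193, 198, 200, 183, 155, 152, 137, 127, 139, 147, 146, 146, 147, 147, 148, 125, 93, 106, 129, 136, 134, 132, 128, 128, 123, 116, 120, 111, 123, 138, 138, 109, 70, 68, 70, 95, 117, 129, 133, 131, 122, 98, 73, 68, 74, 117, 134, 134, 125, 105, 96, 96, 109, 131, 136, 134, 131, 130, 140, 157, 171, 182, 180, 147, 110, 125, 176, 196, 198, 197, 197, 197, 198, 198, 198, 198, 197, 198, 198, 198, 198, 198, 198, 198, 198, 198, 198, 198, 198, 198, 198, 198, 198, 199, 197, 180, 131, 122]
176 272 [197, 197, 198, 199, 199, 202, 154, 157, 158, 159, 157, 159, 159, 157, 159, 160, 157, 159, 158, 145, 147, 148, 147, 148, 147, 147, 148, 149, 14
[... 920 characters left out ...]
0, 71, 65, 63, 61, 81, 135, 135, 96, 86, 99, 99, 100, 99, 100, 98, 100, 100, 100, 130, 137, 145, 151, 158, 188, 179, 190, 198, 198, 198, 198, 197, 197, 198, 198, 197, 197, 198, 197, 197, 197, 197, 198, 197, 198, 199, 184, 161]
72 271 [152, 152, 153, 153, 157, 159, 155, 154, 155, 155, 153, 152, 155, 156, 156, 151, 153, 152, 155, 157, 157, 133, 136, 137, 136, 138, 137, 139, 111, 99, 100, 85, 173, 187, 104, 66, 72, 72, 71, 71, 74, 70, 69, 74, 74, 75, 72, 73, 75, 73, 72, 73, 73, 73, 72, 76, 74, 73, 75, 72, 73, 75, 74, 74, 71, 71, 92, 161, 190, 112, 119, 120, 134, 175, 198, 196, 197, 194, 189, 188, 192, 199, 198, 198, 198, 198, 198, 198, 196, 197, 196, 198, 198, 198, 198, 197, 198, 197, 198, 197]
```

Every edge agrees with its expected position: nut 301–343 px (flat, centred), dough tube 303–340 px, flange near edge at row 109. Handing in.

```bash
python3 -c "
from cell import robot
print(robot.hand_in())"
```

```text
the job is handed in; nothing more can be done
None
```

The job is handed in at about 39 s on the robot's clock, but no verdict came back: the plate lies flat midway between the barrels with the ring nut round its spigot, and each nozzle stands on its matching barrel, all at their expected positions in the final wrist-camera checks.

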